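Take a reading on the water-lab photometer

TASK

Get the bench photometer to read its sample: slide the black light shield fully shut over the sample well, then click the filter dial round clockwise, notch by notch, until its pointer rests on the long mark without ever running past it, and then press the dial fully in with the pointer still on that mark and let it spring back out. Handle the shield and the dial gently, do not press the dial in before it stands on the mark, and do not disturb the beaker, jar and tube cap standing around or on it.

Things in the scene. Friction and masses are not known exactly. Their poses are not given: they have to be found in the camera images.
- photometer: The instrument: a white box 220 (its x) x 300 (its y) x 85 mm high, fixed to the bench. Origin at the centre of its underside; its x axis points across its top from the front edge (facing the robot) to the back edge, y to its left, z up. Its flat top panel, 85 mm above the origin, carries the shield on the left half and the dial on the right half.
- shield (a joint): How far the light shield is open, in m: 0 fully shut (at its stop, covering the well), up to 0.06 open. It slides along the photometer's x axis and shuts in the +x direction (towards the back edge); about 2.5 N of friction and 8 N s/m of drag; it stays where it is left. It must not be pushed or held with more than 25 N in all, its end stop included.
- shield_tab (a point): Centre of the upright black tab on the shield, which moves with it: the tab is 12 mm thick (photometer x) x 36 mm wide (photometer y) x 26 mm high and stands on the shield's plate (66 mm in x, 74 mm in y), whose top lies 13 mm below this point; the top panel lies 21 mm below this point, the tab's top 13 mm above it. The plate reaches 45 mm in front of the tab's centre and 21 mm behind it; two 3 mm high rails beside the plate are the only other things near it.
- dial (a joint): Angle of the filter dial in rad, growing as it turns clockwise seen from above. It has a notch every 30 degrees (0.5236): notch 0 at 0, notch 1 at 0.524, ... notch 5, the long mark, at 2.618, notch 6 at 3.142, notch 7 at 3.665. A sprung ball pulls it into the nearest notch; turning it over the crest between two notches (half-way, 0.262 from each) takes about 0.06 N m, then it snaps on by itself. It starts at rest in notch 0, 1 or 2, so 5, 4 or 3 clicks from the long mark.
- dial_grip (a point): On the dial's upright axis, half-way up its grip: a finely ribbed black cylinder 44 mm in diameter, from 14 mm below this point to its flat top 14 mm above. Below it a thin skirt 58 mm in diameter (top 13 mm below this point); the panel is 21 mm below. White lines on top and skirt are the pointer. The axis is at x +10, y -75 mm of the photometer. Nothing else on the panel within 65 mm of it.
- pointer (a point): A point on the dial above the rim of its skirt, 29 mm from the axis, in the direction of the white pointer line, at the height of dial_grip. Notch 0 points along the photometer's -x (to the front edge), notch 3 along its +y.
- long_mark (a point): Middle of the long dark mark printed on the panel (24 x 4 mm, the other seven marks are 7 mm long), 49 mm from the dial's axis: where the pointer must point. It is mark 5; seen from above the marks follow each other clockwise from mark 0 at the photometer's front, 30 degrees apart, and two short ones follow the long one.
- push (a joint): How far the dial is pushed down into the panel, in m: 0 at rest, 0.003 fully in, at a hard stop. The spring takes 3.6 N to start and 7.2 N fully in, and brings it back. The dial turns in any position of it.
- beaker_rim (a point): Centre of the mouth of a loose clear beaker, 80 mm in diameter, 100 mm high, beside the photometer's right side.
- jar: A loose amber glass jar 60 mm in diameter, 85 mm high, beside the photometer's left side. Origin at the centre of its underside.
- tube_cap: A small loose tube cap, 24 mm in diameter, 14 mm high, lying on the photometer's top panel near the middle of the back edge. Origin at the centre of its underside.
- dial_top (a point): Centre of the dial's flat top, 44 mm in diameter, where to press it in with shut fingers (8 to 15 N is plenty). To turn it, a squeeze of 12 to 16 N a finger holds without slipping. The dial must never bear more than 40 N in all (both fingers' squeezes added up, or the push on its top).

How it is judged:
By the outcome, as a careful person would: the job done as asked, in the order asked, and still so for the second after the job is handed in, with the robot touching nothing.
It also fails if it takes over 72 s, if anything falls off the work surface, if the arm or the gripper's body presses on something with over 40 N, if the wrist force passes 120 N, or if a joint passes its speed limit or range.

ROBOT

A 7-joint arm with a two-finger parallel gripper is mounted at the origin on the work surface. World frame = base frame: x ahead of the robot, y to its left, z up, the work surface at z = 0. Lengths are in m, angles in degrees, forces in N, time in s.
With the tool pointing down it reaches from about 0.425 to 0.875 m from the base axis. Payload 4.7 kg.
Tool frame: the origin (TCP) lies at the very end of the fingers, on their centre line; the grasp point (between the pads) lies 19 mm behind it; z points along the fingers, y is the direction in which the jaws open and shut (so a half turn about z gives the same grasp; the last joint's range is limited). The gripper opens to 87 mm and grips with 3 to 60 N. Pads are 19 mm wide; open, the fingers measure 117 mm over their backs; the gripper's body (75 mm by 190 mm) begins 51 mm behind the grasp point.
Start: joints at [-70.239, 18.392, -4.016, 83.108, 1.295, 78.541, -3.26], TCP at [0.211, 0.615, 0.223] pointing down, gripper open.
Joint ranges: [-163.93, 163.93], [-17.29, 119.83], [-79.2, 71.16], [3.27, 140.29], [-89.18, 269.18], [5.43, 117.66], [-154.24, 154.24]. Speed limits (degrees/s): [147.25, 147.25, 180, 180, 180, 180, 180].

INTERFACE

Orientations are given as [roll, pitch, yaw] about the fixed x, y, z axes, in that order (R = Rz(yaw) Ry(pitch) Rx(roll)).
In Python, from cell import sensors, imaging, ticket gives the robot as it stands.
- The arm moves only by the tool carry_out, never from a script. Its argument "plan" is a list of rows, each an object of numbers: "fingers": the closure, from -1 (fully open) to 1 (shut); "dx", "dy", "dz": the shift along the tool's x, y, z normalised to -1 to 1, where 1 is 0.03 m; "rx", "ry", "rz": the turn, a rotation vector about the tool's x, y, z normalised to -1 to 1, where 1 is 10 degrees. A call has 1 to 12 rows; each row shifts and turns the commanded pose from where the row before left it, along the tool's axes as they then stand; what a row does not reach is not made up. A row lasts 1/8 s, in which the tool goes at most 62.5 mm and 10.7 degrees, less where a joint would pass 70% of its speed; a pose out of reach is approached as far as the arm can. A call with a number of a shift or a turn outside -1 to 1 is refused whole. A call with a gripper value outside its range is refused whole. The fingers move at their own pace and stop on an object; "force" is the grip in N (left out, the last holds). Time passes only in rows, so rows that do not move let the fingers close. It gives the time, the measured TCP pose, the force and the opening at its end, in the units of the state.
- sensors.get_obs(): the state, without advancing time (a new reading comes with each control period).
- imaging.read_camera(name): name is "scene" or "top"; returns a dict with "color" (384x512x3 uint8, red, green, blue), "mtx" (3x3 intrinsics, pixels), "extrinsics" (4x4, takes a point from world to camera coordinates). Camera axes: x right, y down, z forward; pixel columns grow to the right and rows downward; lengths in m; the calibration is good to about 2 mm. A picture is of the moment at which its call begins. There is no depth.
- ticket.sign_off(): hands the job in, once; it reports no verdict.
The state is a dict: "time_s": time; "qpos": joint angles; "joint_velocities": joint speeds; "effort": joint torques, N m; "tool_pos": TCP position; "tool_rot": TCP orientation; "force": force on the tool from outside, world axes, zero at the start; "wrist_torque": the same for the moment, N m; "grip_width": finger opening in m.
Only numpy, scipy, OpenCV 4.12 (cv2) and the standard library are available. Lean on these libraries where they do the work, as an engineer would, in place of code of your own. Each camera call takes 0.05 s, during which the arm holds its last target.

## Working session

There is one attempt and no reset: what is moved stays moved. The work goes in short steps, Python scripts to look and compute and a tool call to move; the robot and the scene stay as the last step left them, time stands still between calls to the robot, and variables do not carry over. Pictures are saved under pics/ and viewed, and the job is handed in when it is done.

Besides the shell and the picture viewer there is one more tool, called after "Request:" by a JSON object that holds its "name" and its "arguments". carry_out: Moves the arm, as the interface text tells. Scaled input: -1 to 1 covers 0.03 m each way for a shift and 10 degrees each way for a turn. Its arguments: {"type":"object","properties":{"plan":{"type":"array"},"force":{"type":"number"}},"required":["plan"]}

```bash
mkdir -p pics; python3 - <<'E'
from cell import sensors, imaging
import cv2
print(sensors.get_obs())
for n in("scene","top"):
    r=imaging.read_camera(n); print(n,r["mtx"],r["extrinsics"])
    cv2.imwrite(f"pics/{n}0.png",r["color"][:,:,::-1])
E
```

```text
{'time_s': 0.0, 'qpos': array([-70.23890369,  18.43840976,  -4.01327729,  83.17559221,
         1.29669961,  78.53988502,  -3.26207802]), 'joint_velocities': array([ 0.09776932, -0.08432525, -0.04934787,  0.00977211,  0.03476247,
        0.03317998, -0.16375953]), 'effort': array([ 1.11943359e-04, -4.91263354e+01, -4.03730907e-01, -3.12529171e+01,
       -6.39391621e-02,  4.33408341e-02,  1.49765729e-04]), 'tool_pos': array([0.21101951, 0.6142086 , 0.22146253]), 'tool_rot': array([-1.79891441e+02,  8.13650682e-03,  1.61044798e+02]), 'force': array([-0.56095775, -0.02158209, -0.31612681]), 'wrist_torque': array([-0.00168746, -0.0481471 ,  0.0096    ]), 'grip_width': 0.08686980095439525}
scene [[358.78600463   0.         252.96477421]
 [  0.         358.78600463 190.24174033]
 [  0.           0.           1.        ]] [[-0.11533707  0.99332395  0.00221212  0.02254553]
 [ 0.56171601  0.0670585  -0.82460796 -0.2396655 ]
 [-0.81925118 -0.09386528 -0.56570029  1.24067629]
 [ 0.          0.          0.          1.        ]]
top [[373.18624471   0.         255.55258331]
 [  0.         373.18624471 195.05978802]
 [  0.           0.           1.        ]] [[ 0.00644848 -0.99984105  0.01662202  0.01048872]
 [-0.99053043 -0.00866633 -0.13701956  0.57985564]
 [ 0.13714183 -0.01558105 -0.99042887  0.83194419]
 [ 0.          0.          0.          1.        ]]
```

View pics/scene0.png

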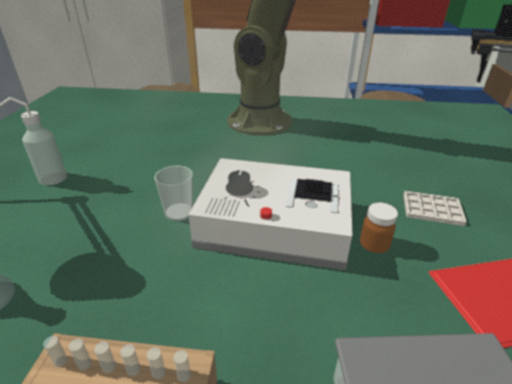

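View pics/top0.png

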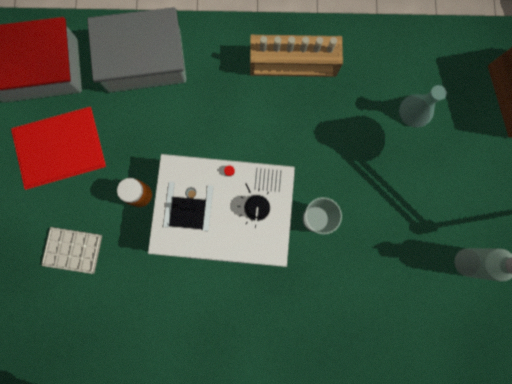

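The top view shows the box around (222,211), the dial at (257,208), the shield at (187,212), the cap at (229,171), the beaker at (322,216) and the jar at (134,192). Next I'll enlarge the picture and measure the panel.

```bash
cat > h.py <<'E'
from cell import sensors, imaging
import cv2, numpy as np
def ray(r,u,v,z):
    E=r["extrinsics"];R,t=E[:3,:3],E[:3,3]
    c=-R.T@t; d=R.T@np.linalg.inv(r["mtx"])@np.array([u,v,1.])
    return c+d*(z-c[2])/d[2]
def proj(r,p):
    E=r["extrinsics"];q=r["mtx"]@(E[:3,:3]@np.array(p)+E[:3,3]); return q[:2]/q[2]
E
python3 - <<'E'
from h import *
r=imaging.read_camera("top");im=r["color"][:,:,::-1].copy()
cv2.imwrite("pics/topz.png",cv2.resize(im[145:275,140:305],None,fx=4.8,fy=4.5,interpolation=cv2.INTER_CUBIC)[:600])
s=imaging.read_camera("scene");si=s["color"][:,:,::-1].copy()
cv2.imwrite("pics/scenez.png",cv2.resize(si[155:265,150:400],None,fx=3.2,fy=3.2,interpolation=cv2.INTER_CUBIC))
np.save("pics/x.npy",0)
m=(im.min(2)>140).astype(np.uint8)
m=cv2.morphologyEx(m,cv2.MORPH_CLOSE,np.ones((25,25)))
cs,_=cv2.findContours(m,cv2.RETR_EXTERNAL,cv2.CHAIN_APPROX_NONE)
c=max([c for c in cs if cv2.pointPolygonTest(c,(222,240),False)>0],key=cv2.contourArea)
print(cv2.approxPolyDP(c,6,True)[:,0], cv2.boxPoints(cv2.minAreaRect(c)))
for p in cv2.approxPolyDP(c,6,True)[:,0]: print(p,ray(r,*p,0.085))
E
```

```text
[[118 186]
 [124 200]
 [152 202]
 [150 253]
 [286 265]
 [288 230]
 [325 221]
 [320 210]
 [292 208]
 [293 167]
 [161 155]
 [157 179]] [[111.98697 249.56635]
 [121.379   150.2791 ]
 [329.82462 169.99692]
 [320.4326  269.28418]]
[118 186] [0.59103781 0.31942138 0.085     ]
[124 200] [0.5600201  0.30455567 0.085     ]
[152 202] [0.55611404 0.24312733 0.085     ]
[150 253] [0.44533334 0.2425143  0.085     ]
[286 265] [ 0.42152061 -0.05117772  0.085     ]
[288 230] [ 0.49692697 -0.05591929  0.085     ]
[325 221] [ 0.51724257 -0.13753688  0.085     ]
[320 210] [ 0.54144844 -0.12692616  0.085     ]
[292 208] [ 0.54537995 -0.06502578  0.085     ]
[293 167] [ 0.63771563 -0.06791285  0.085     ]
[161 155] [0.66214025 0.22777197 0.085     ]
[157 179] [0.60753862 0.2343664  0.085     ]
```

View pics/topz.png

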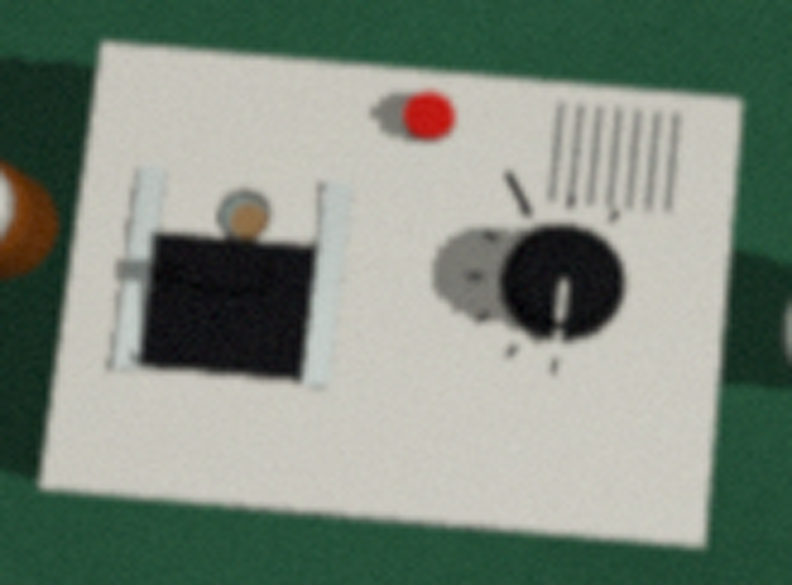

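View pics/scenez.png

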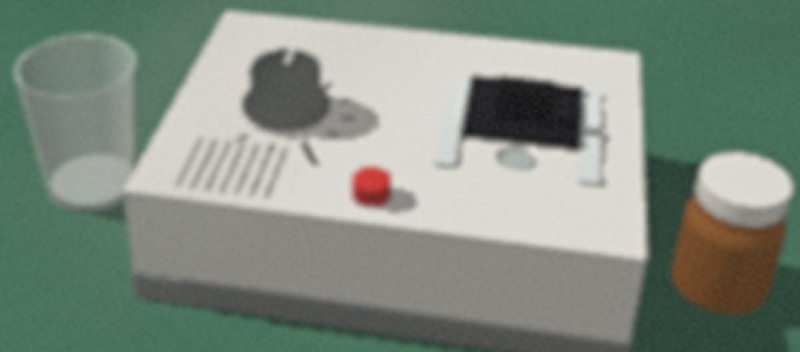

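```bash
python3 - <<'E'
from h import *
r=imaging.read_camera("top");im=r["color"].astype(int)
# panel edges: fit lines on subpixel brightness crossing along 4 sides (smoothed red channel; white bright, bench dark)
g=cv2.GaussianBlur(im[:,:,0].astype(np.float32),(3,3),0)
C={'FL':(150,253),'FR':(286,265),'BR':(293,167),'BL':(161,155)}
def edge(a,b,lo,hi):
    a=np.array(a,float);b=np.array(b,float);d=(b-a);n=np.array([d[1],-d[0]])/np.linalg.norm(d);P=[]
    for t in np.linspace(lo,hi,40):
        p=a+t*d; s=np.arange(-5,5.01,.25)
        v=cv2.remap(g,(p[0]+s*n[0]).astype(np.float32)[None],(p[1]+s*n[1]).astype(np.float32)[None],1)[0]
        k=np.argmax(abs(np.convolve(v,[1,1,-1,-1],'same'))[3:-3])+3
        P.append(p+s[k]*n)
    return cv2.fitLine(np.array(P,np.float32),cv2.DIST_HUBER,0,.01,.01)[:,0]
def isect(l,m):
    A=np.array([[l[0],-m[0]],[l[1],-m[1]]]);t=np.linalg.solve(A,[m[2]-l[2],m[3]-l[3]]);return l[2]+t[0]*l[0],l[3]+t[0]*l[1]
F=edge(C['FL'],C['FR'],.1,.9);B=edge(C['BL'],C['BR'],.1,.9);L=edge(C['FL'],C['BL'],.05,.4);Rr=edge(C['FR'],C['BR'],.05,.3)
W={k:ray(r,*isect(a,b),.085) for k,a,b in(('FL',F,L),('FR',F,Rr),('BR',B,Rr),('BL',B,L))}
for k in W: print(k,W[k].round(4))
c=sum(W.values())/4
ya=W['FL']+W['BL']-W['FR']-W['BR'];yaw=np.arctan2(-ya[0],ya[1]);xa=W['BL']+W['BR']-W['FL']-W['FR']
print('c',c,'yaw',np.degrees(yaw),np.degrees(np.arctan2(xa[1],xa[0])),np.linalg.norm(ya)/2,np.linalg.norm(xa)/2)
Rz=np.array([[np.cos(yaw),-np.sin(yaw)],[np.sin(yaw),np.cos(yaw)]])
print('dial pred',c[:2]+Rz@[.01,-.075])
for n in("top","scene"):
    q=imaging.read_camera(n);J=q["color"].astype(int)
    m=((J.max(2)<(60 if n=="top" else 75))&(J.max(2)-J.min(2)<18)).astype(np.uint8)
    k,lab,st,ce=cv2.connectedComponentsWithStats(m)
    for i in range(1,k):
        if st[i,4]>60 and 150<ce[i][0]<350 and 150<ce[i][1]<260: print(n,st[i],ce[i].round(1),[ray(q,*ce[i],z)[:2].round(4) for z in(.093,.12)])
# shield plate corners in photometer frame (z=.093)
J=im;m=((J.max(2)<60)&(J.max(2)-J.min(2)<18)).astype(np.uint8)
cs,_=cv2.findContours(m,0,cv2.CHAIN_APPROX_NONE)
for k in cs:
    if cv2.contourArea(k)>500:
        b=cv2.boxPoints(cv2.minAreaRect(k))
        for p in b: print(p,((ray(r,*p,.093)-c)[:2]@Rz).round(4))
for nm,z in (('dialtop',.12),):
    print(proj(r,[*(c[:2]+Rz@[.01,-.075]),z]),proj(imaging.read_camera('scene'),[*(c[:2]+Rz@[.01,-.075]),z]))
E
```

```text
FL [0.4445 0.248  0.085 ]
FR [ 0.4193 -0.0515  0.085 ]
BR [ 0.6399 -0.0709  0.085 ]
BL [0.6656 0.2292 0.085 ]
c [0.54233578 0.08870814 0.085     ] yaw -4.856458282175304 -4.948875487493272 0.30084625470891313 0.22164697876111672
dial pred [0.5459504 0.0131308]
top [244 196  25  24 437] [256.4 206.9] [array([0.5462, 0.0136]), array([0.5434, 0.0141])]
top [170 198  35  31 931] [187.  212.5] [array([0.5329, 0.1644]), array([0.5305, 0.1599])]
scene [295 180  36  21 623] [313.4 189.6] [array([0.5414, 0.1636]), array([0.5816, 0.16  ])]
[169.20792 224.92079] [-0.0461  0.1096]
[172.0693  196.30693] [0.0164 0.111 ]
[204.74258 199.57426] [0.0159 0.0394]
[201.8812  228.18813] [-0.0466  0.0387]
[256.914654   205.72773175] [239.5334055  174.85138375]
```

The measured panel is 0.301 × 0.222 m against a nominal 0.300 × 0.220. Its centre is (0.542, 0.089) and its yaw is -4.9°. The dial is predicted at (0.546, 0.013) and seen at (0.543–0.546, 0.014). The pointer is at notch 0, so it needs 5 clicks. The tab is at about (0.546, 0.164). First I'll move to a point in front of the tab.

Request:
{"name": "carry_out", "arguments": {"plan": [{"rz": -0.7,"fingers": 1},{"rz": -0.7,"fingers": 1},{"dx": -0.757,"dy": -0.935,"fingers": 1},{"dx": -0.757,"dy": -0.935,"fingers": 1},{"dx": -0.757,"dy": -0.935,"fingers": 1},{"dx": -0.757,"dy": -0.935,"fingers": 1},{"dx": -0.757,"dy": -0.935,"fingers": 1},{"dx": -0.757,"dy": -0.935,"fingers": 1},{"dx": -0.757,"dy": -0.935,"fingers": 1},{"dx": -0.757,"dy": -0.935,"fingers": 1},{"dx": -0.757,"dy": -0.935,"fingers": 1},{"dx": -0.757,"dy": -0.935,"fingers": 1}], "force": 15}}

```text
validation failed for argument at $.pl...
```

Request:
{"name": "carry_out", "arguments": {"plan": [{"dx": -0.757,"dy": -0.935,"fingers": 1},{"dx": -0.757,"dy": -0.935,"fingers": 1},{"dx": -0.757,"dy": -0.935,"fingers": 1},{"dx": -0.757,"dy": -0.935,"fingers": 1},{"dx": -0.757,"dy": -0.935,"fingers": 1},{"fingers": 1},{"fingers": 1},{"fingers": 1}]}}

```text
validation failed for argument at $.pl...
```

```bash
python3 - <<'E'
from h import *
o=sensors.get_obs();print(o['qpos'],o['tool_pos'],o['tool_rot'],o['force'],o['grip_width'])
E
```

```text
[-70.2402355   18.39994411  -4.01601361  83.11733502   1.29629832
  78.53984187  -3.259443  ] [0.21112314 0.61469833 0.2224097 ] [-1.79988099e+02  4.36652536e-03  1.61049982e+02] [-0.14131293  0.73452113 -0.25862141] 0.08691986686649197
```

Request:
{"name": "carry_out", "arguments": {"plan": [{"fingers": 1,"dx": 0,"dy": 0,"dz": 0,"rx": 0,"ry": 0,"rz": -0.7},{"fingers": 1,"dx": 0,"dy": 0,"dz": 0,"rx": 0,"ry": 0,"rz": -0.7}], "force": 15}}

```text
time_s: 0.65
tool_pos: [0.2111, 0.6148, 0.2226]
tool_rot: [-180.0, 0.0, 175.3]
force: [0.1, -0.1, -0.4]
grip_width: 0.0744
```

All seven keys are needed in every row.

Request:
{"name": "carry_out", "arguments": {"plan": [{"fingers": 1,"dx": -0.757,"dy": -0.935,"dz": 0,"rx": 0,"ry": 0,"rz": 0},{"fingers": 1,"dx": -0.757,"dy": -0.935,"dz": 0,"rx": 0,"ry": 0,"rz": 0},{"fingers": 1,"dx": -0.757,"dy": -0.935,"dz": 0,"rx": 0,"ry": 0,"rz": 0},{"fingers": 1,"dx": -0.757,"dy": -0.935,"dz": 0,"rx": 0,"ry": 0,"rz": 0},{"fingers": 1,"dx": -0.757,"dy": -0.935,"dz": 0,"rx": 0,"ry": 0,"rz": 0},{"fingers": 1,"dx": -0.757,"dy": -0.935,"dz": 0,"rx": 0,"ry": 0,"rz": 0},{"fingers": 1,"dx": -0.757,"dy": -0.935,"dz": 0,"rx": 0,"ry": 0,"rz": 0},{"fingers": 1,"dx": -0.757,"dy": -0.935,"dz": 0,"rx": 0,"ry": 0,"rz": 0},{"fingers": 1,"dx": -0.757,"dy": -0.935,"dz": 0,"rx": 0,"ry": 0,"rz": 0},{"fingers": 1,"dx": -0.757,"dy": -0.935,"dz": 0,"rx": 0,"ry": 0,"rz": 0},{"fingers": 1,"dx": 0,"dy": 0,"dz": 0,"rx": 0,"ry": 0,"rz": 0},{"fingers": 1,"dx": 0,"dy": 0,"dz": 0,"rx": 0,"ry": 0,"rz": 0}]}}

```text
time_s: 2.15
tool_pos: [0.4128, 0.3163, 0.2227]
tool_rot: [180.0, -0.0, 175.1]
force: [0.3, -0.3, 0.8]
grip_width: 0.0009
```

```bash
python3 - <<'E'
from h import *
o=sensors.get_obs();print(o['qpos'],o['tool_pos'],o['tool_rot'],o['force'],o['grip_width'])
E
```

```text
[-47.35817549   2.45363684   7.21996922 101.72923148  -0.36224061
  75.81655752  45.01118934] [0.41275492 0.31631961 0.22269045] [ 1.79955334e+02 -1.60712919e-02  1.75067308e+02] [ 0.28674329 -0.32565813  0.80453644] 0.0008870064265158307
```

Request:
{"name": "carry_out", "arguments": {"plan": [{"fingers": 1,"dx": -0.763,"dy": -0.939,"dz": 0,"rx": 0,"ry": 0,"rz": 0},{"fingers": 1,"dx": -0.763,"dy": -0.939,"dz": 0,"rx": 0,"ry": 0,"rz": 0},{"fingers": 1,"dx": -0.763,"dy": -0.939,"dz": 0,"rx": 0,"ry": 0,"rz": 0},{"fingers": 1,"dx": -0.763,"dy": -0.939,"dz": 0,"rx": 0,"ry": 0,"rz": 0},{"fingers": 1,"dx": -0.763,"dy": -0.939,"dz": 0,"rx": 0,"ry": 0,"rz": 0},{"fingers": 1,"dx": 0,"dy": 0,"dz": 1,"rx": 0,"ry": 0,"rz": 0},{"fingers": 1,"dx": 0,"dy": 0,"dz": 1,"rx": 0,"ry": 0,"rz": 0},{"fingers": 1,"dx": 0,"dy": 0,"dz": 1,"rx": 0,"ry": 0,"rz": 0},{"fingers": 1,"dx": 0,"dy": 0,"dz": 0,"rx": 0,"ry": 0,"rz": 0},{"fingers": 1,"dx": 0,"dy": 0,"dz": 0,"rx": 0,"ry": 0,"rz": 0}]}}

```text
time_s: 3.4
tool_pos: [0.5155, 0.1667, 0.1337]
tool_rot: [179.9, 0.1, 175.1]
force: [0.5, -0.2, 0.4]
grip_width: -0.0001
```

```bash
python3 - <<'E'
from h import *
for n,s in(("top",np.s_[145:275,140:305]),("scene",np.s_[130:260,180:380])):
    r=imaging.read_camera(n);im=r["color"][s][:,:,::-1];cv2.imwrite(f"pics/{n}2.png",cv2.resize(im,None,fx=4,fy=4,interpolation=2))
print(sensors.get_obs()['tool_pos'],sensors.get_obs()['force'])
E
```

```text
[0.51600435 0.16638559 0.1342215 ] [ 0.65276335  0.21552232 -0.51302595]
```

View pics/scene2.png

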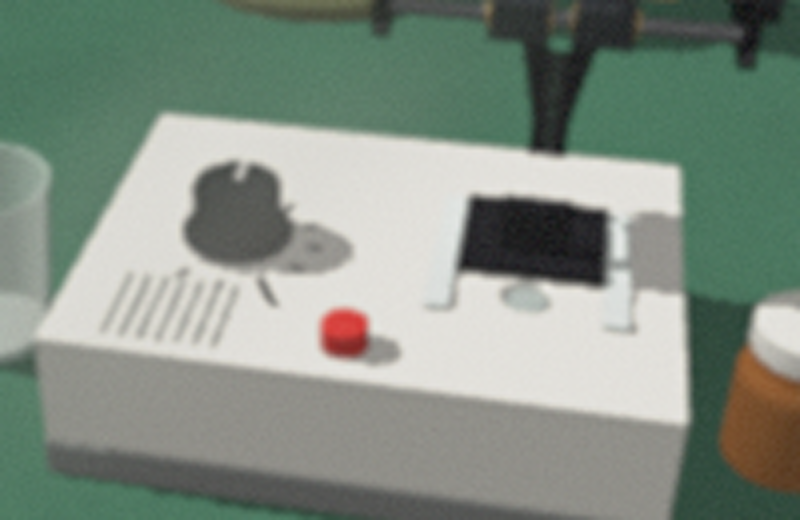

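View pics/top2.png

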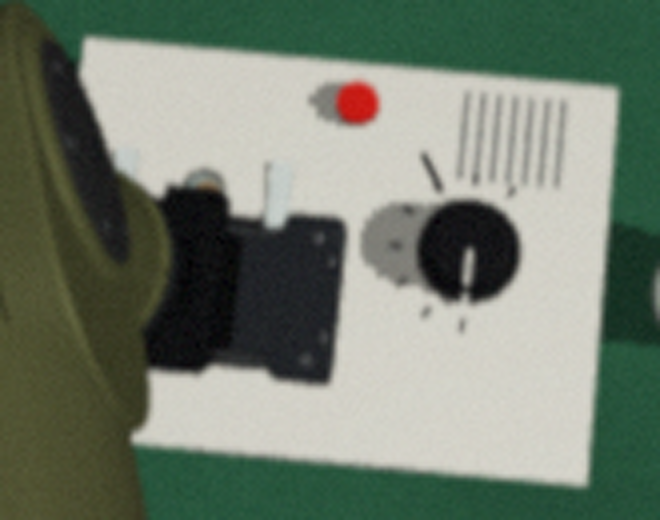

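```bash
python3 - <<'E'
from h import *
r=imaging.read_camera("scene")
o=lambda p:((proj(r,p)-[180,130])*4).round(0)
print('tcp',o([.516,.1664,.1342]))
yaw=np.radians(-4.87);Rz=np.array([[np.cos(yaw),-np.sin(yaw)],[np.sin(yaw),np.cos(yaw)]]);c=np.array([.5423,.0887])
P=lambda x,y,z:o([*(c+Rz@[x,y]),z])
for y in(.057,.093): print([P(-.003+dx,y,z) for dx in(-.006,.006) for z in(.093,.119)])
print('plate',P(-.048,.038,.093),P(-.048,.112,.093),P(.018,.038,.093),P(.018,.112,.093))
im=r["color"][170:210,285:345][:,:,::-1].astype(float)
cv2.imwrite("pics/tab.png",cv2.resize(np.clip(im*2.5,0,255).astype(np.uint8),None,fx=12,fy=12,interpolation=2))
E
```

```text
tcp [546. 144.]
[array([499., 233.]), array([504., 190.]), array([497., 246.]), array([502., 202.])]
[array([570., 241.]), array([576., 198.]), array([569., 254.]), array([575., 211.])]
plate [470. 189.] [610. 204.] [456. 258.] [607. 276.]
```

View pics/tab.png

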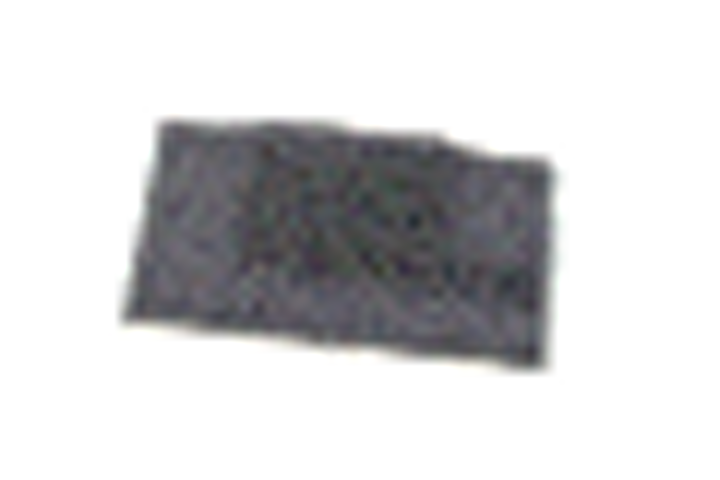

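Request:
{"name": "carry_out", "arguments": {"plan": [{"fingers": 1,"dx": 0,"dy": 0,"dz": 0.57,"rx": 0,"ry": 0,"rz": 0},{"fingers": 1,"dx": 0,"dy": 0,"dz": 0.57,"rx": 0,"ry": 0,"rz": 0},{"fingers": 1,"dx": 0,"dy": 0,"dz": 0,"rx": 0,"ry": 0,"rz": 0},{"fingers": 1,"dx": -0.2,"dy": 0,"dz": 0,"rx": 0,"ry": 0,"rz": 0},{"fingers": 1,"dx": -0.2,"dy": 0,"dz": 0,"rx": 0,"ry": 0,"rz": 0},{"fingers": 1,"dx": -0.1,"dy": 0,"dz": 0,"rx": 0,"ry": 0,"rz": 0},{"fingers": 1,"dx": -0.1,"dy": 0,"dz": 0,"rx": 0,"ry": 0,"rz": 0},{"fingers": 1,"dx": -0.1,"dy": 0,"dz": 0,"rx": 0,"ry": 0,"rz": 0},{"fingers": 1,"dx": 0,"dy": 0,"dz": 0,"rx": 0,"ry": 0,"rz": 0}]}}

```text
time_s: 4.68
tool_pos: [0.5363, 0.1638, 0.0984]
tool_rot: [180.0, 0.0, 175.0]
force: [-1.6, 0.6, 0.6]
grip_width: 0.0003
```

Request:
{"name": "carry_out", "arguments": {"plan": [{"fingers": 1,"dx": -0.13,"dy": 0,"dz": 0,"rx": 0,"ry": 0,"rz": 0},{"fingers": 1,"dx": -0.13,"dy": 0,"dz": 0,"rx": 0,"ry": 0,"rz": 0},{"fingers": 1,"dx": -0.13,"dy": 0,"dz": 0,"rx": 0,"ry": 0,"rz": 0},{"fingers": 1,"dx": -0.13,"dy": 0,"dz": 0,"rx": 0,"ry": 0,"rz": 0}]}}

```text
time_s: 5.18
tool_pos: [0.5518, 0.1625, 0.0983]
tool_rot: [180.0, -0.0, 175.1]
force: [-3.1, 1.3, 1.9]
grip_width: 0.0009
```

```bash
python3 - <<'E'
from h import *
r=imaging.read_camera("scene");cv2.imwrite("pics/scene3.png",cv2.resize(r["color"][130:260,180:380][:,:,::-1],None,fx=4,fy=4,interpolation=2))
print(sensors.get_obs()['tool_pos'],sensors.get_obs()['force'])
E
```

```text
[0.55227578 0.16240112 0.09831073] [-1.16464941  1.16535017  0.6371261 ]
```

View pics/scene3.png

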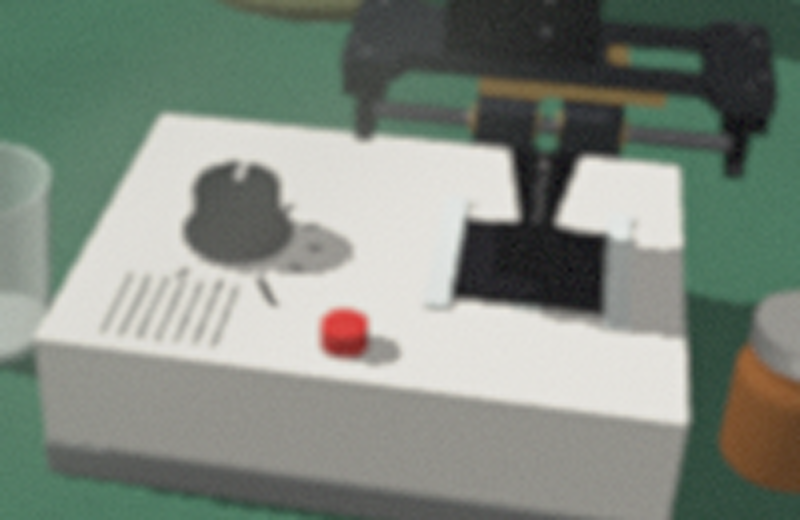

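The shield is moving and now covers most of the well. I'll creep it forward from here.

Request:
{"name": "carry_out", "arguments": {"plan": [{"fingers": 1,"dx": -0.1,"dy": 0,"dz": 0,"rx": 0,"ry": 0,"rz": 0},{"fingers": 1,"dx": -0.1,"dy": 0,"dz": 0,"rx": 0,"ry": 0,"rz": 0}]}}

```text
time_s: 5.48
tool_pos: [0.5576, 0.1619, 0.0983]
tool_rot: [180.0, -0.0, 175.1]
force: [-2.2, 1.2, 0.5]
grip_width: 0.0004
```

Request:
{"name": "carry_out", "arguments": {"plan": [{"fingers": 1,"dx": -0.1,"dy": 0,"dz": 0,"rx": 0,"ry": 0,"rz": 0},{"fingers": 1,"dx": -0.07,"dy": 0,"dz": 0,"rx": 0,"ry": 0,"rz": 0}]}}

```text
time_s: 5.72
tool_pos: [0.5627, 0.1615, 0.0983]
tool_rot: [180.0, -0.0, 175.1]
force: [-3.0, 1.6, -0.1]
grip_width: 0.0006
```

Request:
{"name": "carry_out", "arguments": {"plan": [{"fingers": 1,"dx": -0.05,"dy": 0,"dz": 0,"rx": 0,"ry": 0,"rz": 0},{"fingers": 1,"dx": 0,"dy": 0,"dz": 0,"rx": 0,"ry": 0,"rz": 0}]}}

```text
time_s: 5.98
tool_pos: [0.5643, 0.1613, 0.0983]
tool_rot: [180.0, 0.0, 175.0]
force: [-1.2, 1.4, -0.3]
grip_width: 0.0004
```

Request:
{"name": "carry_out", "arguments": {"plan": [{"fingers": 1,"dx": -0.05,"dy": 0,"dz": 0,"rx": 0,"ry": 0,"rz": 0},{"fingers": 1,"dx": -0.05,"dy": 0,"dz": 0,"rx": 0,"ry": 0,"rz": 0}]}}

```text
time_s: 6.22
tool_pos: [0.567, 0.1611, 0.0983]
tool_rot: [180.0, -0.0, 175.1]
force: [-3.3, 1.9, 0.3]
grip_width: 0.0006
```

Request:
{"name": "carry_out", "arguments": {"plan": [{"fingers": 1,"dx": -0.05,"dy": 0,"dz": 0,"rx": 0,"ry": 0,"rz": 0},{"fingers": 1,"dx": 0,"dy": 0,"dz": 0,"rx": 0,"ry": 0,"rz": 0}]}}

```text
time_s: 6.48
tool_pos: [0.5688, 0.1609, 0.0983]
tool_rot: [180.0, 0.0, 175.1]
force: [-1.4, 1.7, -0.0]
grip_width: 0.0005
```

Request:
{"name": "carry_out", "arguments": {"plan": [{"fingers": 1,"dx": -0.05,"dy": 0,"dz": 0,"rx": 0,"ry": 0,"rz": 0},{"fingers": 1,"dx": 0,"dy": 0,"dz": 0,"rx": 0,"ry": 0,"rz": 0}]}}

```text
time_s: 6.72
tool_pos: [0.5702, 0.1608, 0.0984]
tool_rot: [180.0, 0.0, 175.1]
force: [-1.9, 1.3, -0.2]
grip_width: 0.0004
```

```bash
python3 - <<'E'
from h import *
r=imaging.read_camera("scene");cv2.imwrite("pics/scene4.png",cv2.resize(r["color"][130:260,180:380][:,:,::-1],None,fx=4,fy=4,interpolation=2))
print(sensors.get_obs()['tool_pos'],sensors.get_obs()['force'])
E
```

```text
[0.5701607  0.16078688 0.09833246] [-1.32397556  1.65127207 -1.3806461 ]
```

View pics/scene4.png

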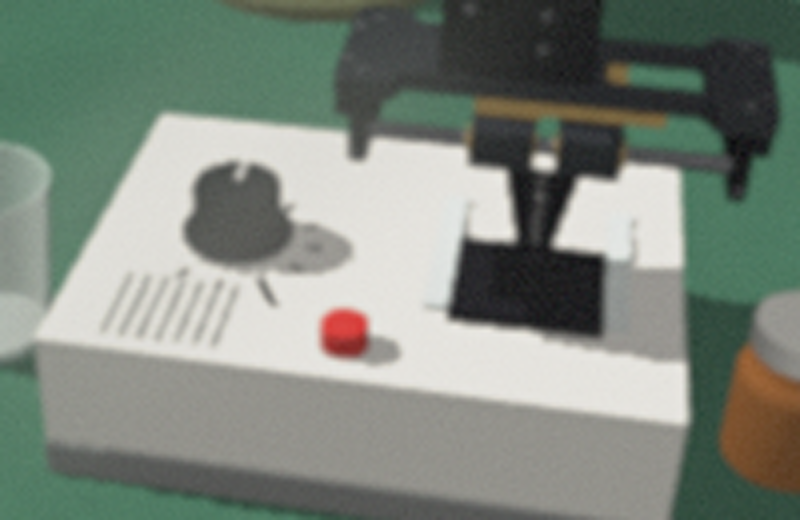

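Request:
{"name": "carry_out", "arguments": {"plan": [{"fingers": 1,"dx": -0.05,"dy": 0,"dz": 0,"rx": 0,"ry": 0,"rz": 0},{"fingers": 1,"dx": -0.03,"dy": 0,"dz": 0,"rx": 0,"ry": 0,"rz": 0}]}}

```text
time_s: 7.02
tool_pos: [0.5724, 0.1605, 0.0983]
tool_rot: [180.0, -0.0, 175.0]
force: [-2.3, 1.9, 0.0]
grip_width: 0.0003
```

Request:
{"name": "carry_out", "arguments": {"plan": [{"fingers": 1,"dx": -0.05,"dy": 0,"dz": 0,"rx": 0,"ry": 0,"rz": 0},{"fingers": 1,"dx": 0,"dy": 0,"dz": 0,"rx": 0,"ry": 0,"rz": 0}]}}

```text
time_s: 7.28
tool_pos: [0.5739, 0.1605, 0.0983]
tool_rot: [180.0, -0.0, 175.0]
force: [-2.7, 0.9, -0.1]
grip_width: 0.0005
```

Request:
{"name": "carry_out", "arguments": {"plan": [{"fingers": 1,"dx": -0.05,"dy": 0,"dz": 0,"rx": 0,"ry": 0,"rz": 0},{"fingers": 1,"dx": 0,"dy": 0,"dz": 0,"rx": 0,"ry": 0,"rz": 0}]}}

```text
time_s: 7.52
tool_pos: [0.574, 0.1605, 0.0983]
tool_rot: [-180.0, -0.2, 175.1]
force: [-6.4, 2.6, 2.9]
grip_width: 0.0004
```

Request:
{"name": "carry_out", "arguments": {"plan": [{"fingers": 1,"dx": -0.05,"dy": 0,"dz": 0,"rx": 0,"ry": 0,"rz": 0},{"fingers": 1,"dx": 0,"dy": 0,"dz": 0,"rx": 0,"ry": 0,"rz": 0}]}}

```text
time_s: 7.78
tool_pos: [0.574, 0.1605, 0.0983]
tool_rot: [-180.0, -0.4, 175.1]
force: [-10.1, 0.6, 5.9]
grip_width: 0.0005
```

The shield is at its stop: the position no longer changes and the force rises to 10 N. I'll back off, lift, and open the fingers.

Request:
{"name": "carry_out", "arguments": {"plan": [{"fingers": 1,"dx": 0.3,"dy": 0,"dz": 0,"rx": 0,"ry": 0,"rz": 0},{"fingers": 1,"dx": 0.3,"dy": 0,"dz": 0,"rx": 0,"ry": 0,"rz": 0},{"fingers": 1,"dx": 0,"dy": 0,"dz": -1,"rx": 0,"ry": 0,"rz": 0},{"fingers": 1,"dx": 0,"dy": 0,"dz": -1,"rx": 0,"ry": 0,"rz": 0},{"fingers": -1,"dx": 0,"dy": -1,"dz": -0.4,"rx": 0,"ry": 0,"rz": 0},{"fingers": -1,"dx": 0,"dy": -1,"dz": 0,"rx": 0,"ry": 0,"rz": 0},{"fingers": -1,"dx": 0,"dy": -1,"dz": 0,"rx": 0,"ry": 0,"rz": 0},{"fingers": -1,"dx": 0,"dy": -1,"dz": 0,"rx": 0,"ry": 0,"rz": 0},{"fingers": -1,"dx": 0,"dy": -1,"dz": 0,"rx": 0,"ry": 0,"rz": 0},{"fingers": -1,"dx": 0,"dy": 0,"dz": 0,"rx": 0,"ry": 0,"rz": 0},{"fingers": -1,"dx": 0,"dy": 0,"dz": 0,"rx": 0,"ry": 0,"rz": 0}]}}

```text
time_s: 9.15
tool_pos: [0.5463, 0.013, 0.1706]
tool_rot: [180.0, 0.1, 175.1]
force: [-0.1, 0.5, -0.4]
grip_width: 0.0629
```

```bash
python3 - <<'E'
from h import *
r=imaging.read_camera("scene");cv2.imwrite("pics/scene5.png",cv2.resize(r["color"][130:260,180:380][:,:,::-1],None,fx=4,fy=4,interpolation=2))
r=imaging.read_camera("top");cv2.imwrite("pics/top5.png",cv2.resize(r["color"][145:275,140:305][:,:,::-1],None,fx=4,fy=4,interpolation=2))
o=sensors.get_obs();print(o['tool_pos'],o['tool_rot'],o['force'],o['qpos'])
d=np.array([.5458,.0132])-o['tool_pos'][:2];y=np.radians(o['tool_rot'][2])
print('dx',d@[np.cos(y),np.sin(y)]/.03,'dy',d@[np.sin(y),-np.cos(y)]/.03)
E
```

```text
[0.5461674  0.01367985 0.17037996] [1.79971578e+02 2.05310969e-02 1.75157816e+02] [ 0.16895087 -0.54117272 -0.16012208] [-25.59787634   7.69294666  23.32539661 102.85046001  -3.25899885
  70.0843949   83.80749267]
dx 0.010852652515485728 dy -0.016971576618511123
```

View pics/scene5.png

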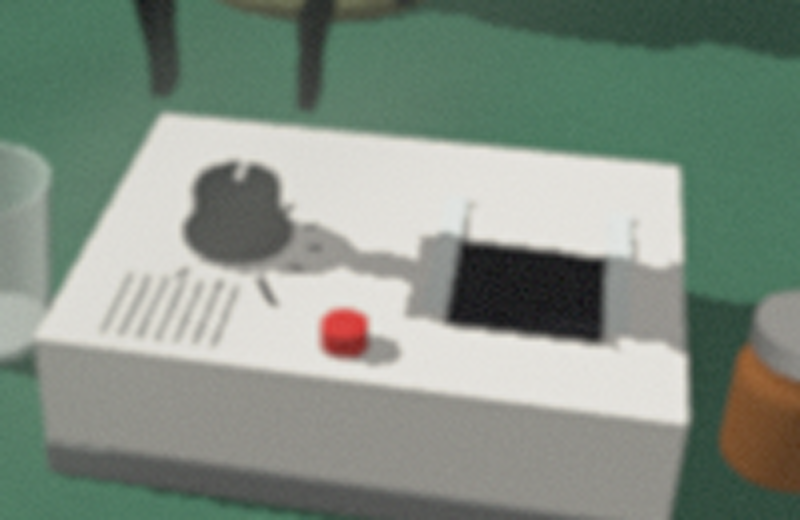

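View pics/top5.png

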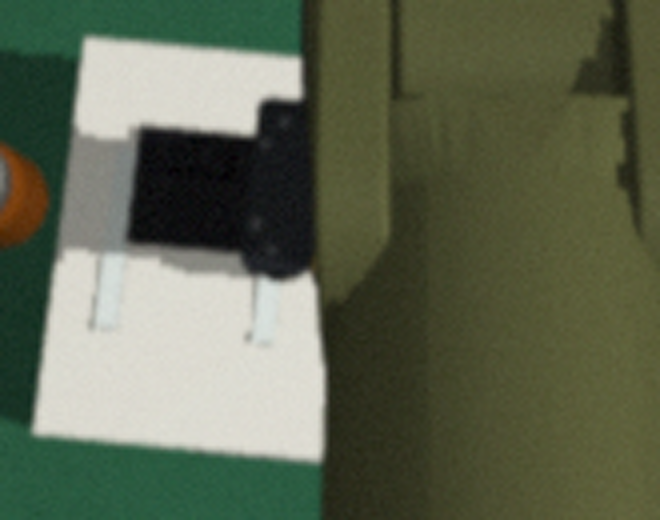

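The shield is fully over the well, and the TCP is on the dial's axis to within 1 mm. Next I'll descend and grip softly at first.

Request:
{"name": "carry_out", "arguments": {"plan": [{"fingers": -1,"dx": 0,"dy": 0,"dz": 0,"rx": 0,"ry": 0,"rz": 0},{"fingers": -1,"dx": 0,"dy": 0,"dz": 0.8,"rx": 0,"ry": 0,"rz": 0},{"fingers": -1,"dx": 0,"dy": 0,"dz": 0.8,"rx": 0,"ry": 0,"rz": 0},{"fingers": -1,"dx": 0,"dy": 0,"dz": 0.5,"rx": 0,"ry": 0,"rz": 0},{"fingers": -1,"dx": 0,"dy": 0,"dz": 0.3,"rx": 0,"ry": 0,"rz": 0},{"fingers": -1,"dx": 0,"dy": 0,"dz": 0,"rx": 0,"ry": 0,"rz": 0},{"fingers": -1,"dx": 0,"dy": 0,"dz": 0,"rx": 0,"ry": 0,"rz": 0}]}}

```text
time_s: 10.12
tool_pos: [0.5467, 0.0123, 0.0992]
tool_rot: [180.0, 0.1, 175.0]
force: [0.7, 0.2, -0.0]
grip_width: 0.087
```

```bash
python3 - <<'E'
from h import *
r=imaging.read_camera("scene");cv2.imwrite("pics/scene6.png",cv2.resize(r["color"][130:260,180:380][:,:,::-1],None,fx=4,fy=4,interpolation=2))
o=sensors.get_obs();print(o['tool_pos'],o['tool_rot'],o['force'],o['grip_width'])
E
```

```text
[0.54669692 0.01231702 0.09920088] [1.79973984e+02 8.63215193e-02 1.75048894e+02] [-0.86233055  0.21227797 -0.18089884] 0.08692020079324123
```

View pics/scene6.png

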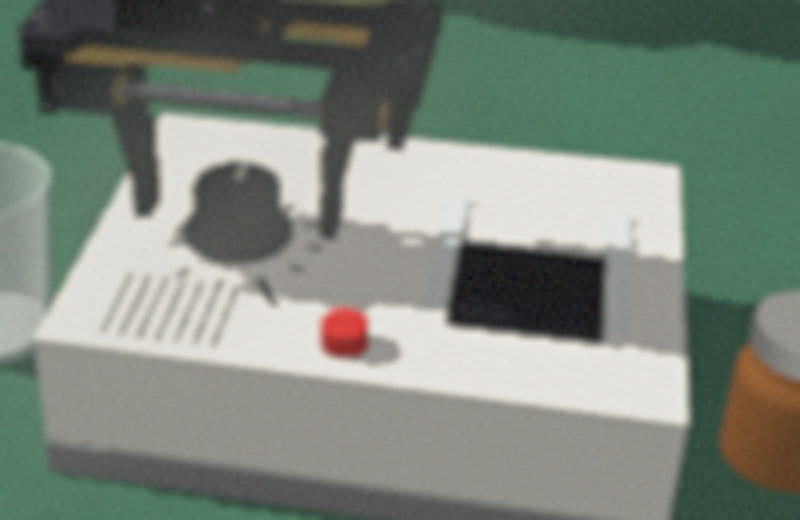

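Request:
{"name": "carry_out", "arguments": {"plan": [{"fingers": -1,"dx": 0.02,"dy": -0.02,"dz": 0.08,"rx": 0,"ry": 0,"rz": 0},{"fingers": 1,"dx": 0,"dy": 0,"dz": 0,"rx": 0,"ry": 0,"rz": 0},{"fingers": 1,"dx": 0,"dy": 0,"dz": 0,"rx": 0,"ry": 0,"rz": 0},{"fingers": 1,"dx": 0,"dy": 0,"dz": 0,"rx": 0,"ry": 0,"rz": 0},{"fingers": 1,"dx": 0,"dy": 0,"dz": 0,"rx": 0,"ry": 0,"rz": 0},{"fingers": 1,"dx": 0,"dy": 0,"dz": 0,"rx": 0,"ry": 0,"rz": 0},{"fingers": 1,"dx": 0,"dy": 0,"dz": 0,"rx": 0,"ry": 0,"rz": 0},{"fingers": 1,"dx": 0,"dy": 0,"dz": 0,"rx": 0,"ry": 0,"rz": 0},{"fingers": 1,"dx": 0,"dy": 0,"dz": 0,"rx": 0,"ry": 0,"rz": 0}], "force": 5}}

```text
time_s: 11.3
tool_pos: [0.5454, 0.0118, 0.096]
tool_rot: [180.0, 0.0, 175.1]
force: [-0.3, 0.4, 0.4]
grip_width: 0.044
```

Request:
{"name": "carry_out", "arguments": {"plan": [{"fingers": 1,"dx": 0,"dy": 0,"dz": 0,"rx": 0,"ry": 0,"rz": 0},{"fingers": 1,"dx": 0,"dy": 0,"dz": 0,"rx": 0,"ry": 0,"rz": 0},{"fingers": 1,"dx": 0,"dy": 0,"dz": 0,"rx": 0,"ry": 0,"rz": 0.5},{"fingers": 1,"dx": 0,"dy": 0,"dz": 0,"rx": 0,"ry": 0,"rz": 0.5},{"fingers": 1,"dx": 0,"dy": 0,"dz": 0,"rx": 0,"ry": 0,"rz": 0.5},{"fingers": 1,"dx": 0,"dy": 0,"dz": 0,"rx": 0,"ry": 0,"rz": 0.5},{"fingers": 1,"dx": 0,"dy": 0,"dz": 0,"rx": 0,"ry": 0,"rz": 0.5},{"fingers": 1,"dx": 0,"dy": 0,"dz": 0,"rx": 0,"ry": 0,"rz": 0.5},{"fingers": 1,"dx": 0,"dy": 0,"dz": 0,"rx": 0,"ry": 0,"rz": 0},{"fingers": 1,"dx": 0,"dy": 0,"dz": 0,"rx": 0,"ry": 0,"rz": 0}], "force": 14}}

```text
time_s: 12.55
tool_pos: [0.5455, 0.0121, 0.096]
tool_rot: [180.0, -0.0, 145.1]
force: [1.4, 2.5, -0.2]
grip_width: 0.0435
```

```bash
python3 - <<'E'
from h import *
r=imaging.read_camera("scene");cv2.imwrite("pics/scene7.png",cv2.resize(r["color"][150:210,210:290][:,:,::-1],None,fx=9,fy=9,interpolation=2))
o=sensors.get_obs();print(o['tool_pos'],o['tool_rot'],o['force'],o['wrist_torque'],o['grip_width'])
E
```

```text
[0.54553461 0.01209437 0.09598752] [1.79964837e+02 9.29274331e-04 1.45125255e+02] [ 0.26352567  2.02482643 -0.45665762] [ 0.43357347 -0.15776072 -0.04717431] 0.04372773027000689
```

View pics/scene7.png

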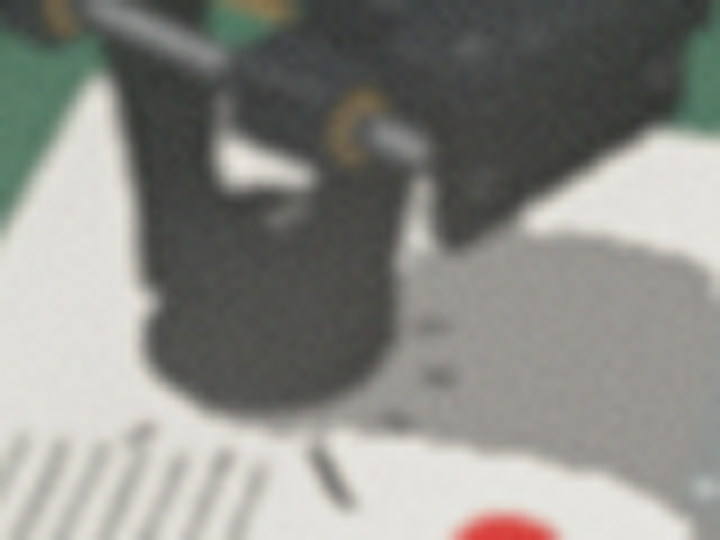

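The pointer line has moved round by one click along with the gripper, and there's no slip. I'll continue one notch at a time.

Request:
{"name": "carry_out", "arguments": {"plan": [{"fingers": 1,"dx": 0,"dy": 0,"dz": 0,"rx": 0,"ry": 0,"rz": 0.5},{"fingers": 1,"dx": 0,"dy": 0,"dz": 0,"rx": 0,"ry": 0,"rz": 0.5},{"fingers": 1,"dx": 0,"dy": 0,"dz": 0,"rx": 0,"ry": 0,"rz": 0.5},{"fingers": 1,"dx": 0,"dy": 0,"dz": 0,"rx": 0,"ry": 0,"rz": 0.5},{"fingers": 1,"dx": 0,"dy": 0,"dz": 0,"rx": 0,"ry": 0,"rz": 0.5},{"fingers": 1,"dx": 0,"dy": 0,"dz": 0,"rx": 0,"ry": 0,"rz": 0.5},{"fingers": 1,"dx": 0,"dy": 0,"dz": 0,"rx": 0,"ry": 0,"rz": 0},{"fingers": 1,"dx": 0,"dy": 0,"dz": 0,"rx": 0,"ry": 0,"rz": 0}]}}

```text
time_s: 13.6
tool_pos: [0.5457, 0.0123, 0.096]
tool_rot: [179.9, -0.0, 115.2]
force: [2.9, 3.2, -2.5]
grip_width: 0.0436
```

Request:
{"name": "carry_out", "arguments": {"plan": [{"fingers": 1,"dx": 0,"dy": 0,"dz": 0,"rx": 0,"ry": 0,"rz": 0.5},{"fingers": 1,"dx": 0,"dy": 0,"dz": 0,"rx": 0,"ry": 0,"rz": 0.5},{"fingers": 1,"dx": 0,"dy": 0,"dz": 0,"rx": 0,"ry": 0,"rz": 0.5},{"fingers": 1,"dx": 0,"dy": 0,"dz": 0,"rx": 0,"ry": 0,"rz": 0.5},{"fingers": 1,"dx": 0,"dy": 0,"dz": 0,"rx": 0,"ry": 0,"rz": 0.5},{"fingers": 1,"dx": 0,"dy": 0,"dz": 0,"rx": 0,"ry": 0,"rz": 0.5},{"fingers": 1,"dx": 0,"dy": 0,"dz": 0,"rx": 0,"ry": 0,"rz": 0},{"fingers": 1,"dx": 0,"dy": 0,"dz": 0,"rx": 0,"ry": 0,"rz": 0}]}}

```text
time_s: 14.6
tool_pos: [0.546, 0.0123, 0.096]
tool_rot: [179.9, -0.0, 85.2]
force: [3.5, 4.0, -3.3]
grip_width: 0.0433
```

```bash
python3 - <<'E'
from h import *
r=imaging.read_camera("scene");cv2.imwrite("pics/scene8.png",cv2.resize(r["color"][150:210,210:290][:,:,::-1],None,fx=9,fy=9,interpolation=2))
o=sensors.get_obs();print(o['tool_pos'],o['tool_rot'],o['force'],o['qpos'],o['grip_width'])
E
```

```text
[0.54599829 0.01232425 0.09602058] [ 1.79922237e+02 -4.73716597e-02  8.52236128e+01] [ 4.51923909  3.35892732 -3.65276838] [-34.02294332  12.65216559  33.63182596 107.84869583  -7.96298527
  61.71394885  -2.03158693] 0.04347320784785758
```

View pics/scene8.png

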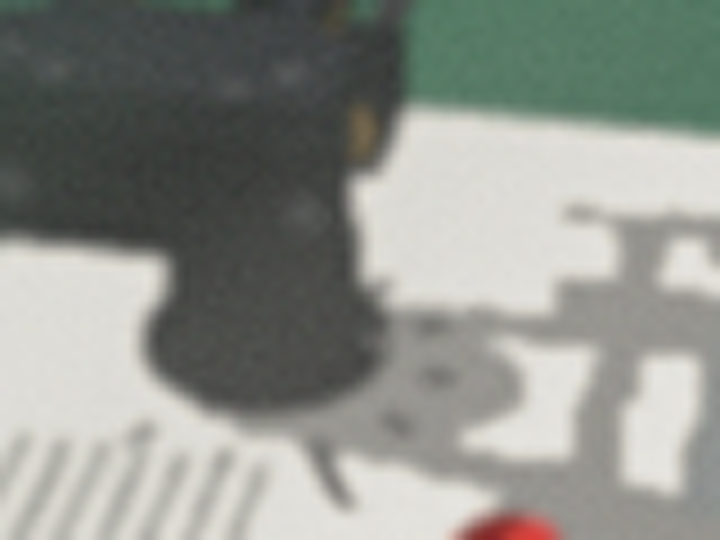

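Request:
{"name": "carry_out", "arguments": {"plan": [{"fingers": 1,"dx": 0,"dy": 0,"dz": 0,"rx": 0,"ry": 0,"rz": 0.5},{"fingers": 1,"dx": 0,"dy": 0,"dz": 0,"rx": 0,"ry": 0,"rz": 0.5},{"fingers": 1,"dx": 0,"dy": 0,"dz": 0,"rx": 0,"ry": 0,"rz": 0.5},{"fingers": 1,"dx": 0,"dy": 0,"dz": 0,"rx": 0,"ry": 0,"rz": 0.5},{"fingers": 1,"dx": 0,"dy": 0,"dz": 0,"rx": 0,"ry": 0,"rz": 0.5},{"fingers": 1,"dx": 0,"dy": 0,"dz": 0,"rx": 0,"ry": 0,"rz": 0.5},{"fingers": 1,"dx": 0,"dy": 0,"dz": 0,"rx": 0,"ry": 0,"rz": 0},{"fingers": 1,"dx": 0,"dy": 0,"dz": 0,"rx": 0,"ry": 0,"rz": 0}]}}

```text
time_s: 15.65
tool_pos: [0.5462, 0.0123, 0.0961]
tool_rot: [179.9, -0.1, 55.2]
force: [4.8, 2.5, -3.6]
grip_width: 0.0437
```

```bash
python3 - <<'E'
from h import *
r=imaging.read_camera("scene");cv2.imwrite("pics/scene9.png",cv2.resize(r["color"][150:210,210:290][:,:,::-1],None,fx=9,fy=9,interpolation=2))
r=imaging.read_camera("top");cv2.imwrite("pics/top9.png",cv2.resize(r["color"][145:275,140:305][:,:,::-1],None,fx=4,fy=4,interpolation=2))
o=sensors.get_obs();print(o['tool_pos'],o['tool_rot'],o['force'],o['qpos'],o['grip_width'])
E
```

```text
[0.54620604 0.01227845 0.09609391] [ 1.79939310e+02 -9.98717163e-02  5.51978808e+01] [ 5.07989224  2.74899382 -4.47487531] [-37.38842371  13.11767293  37.54470038 107.94200098  -9.08261735
  61.78360203 -31.06791466] 0.04324497678730805
```

View pics/scene9.png

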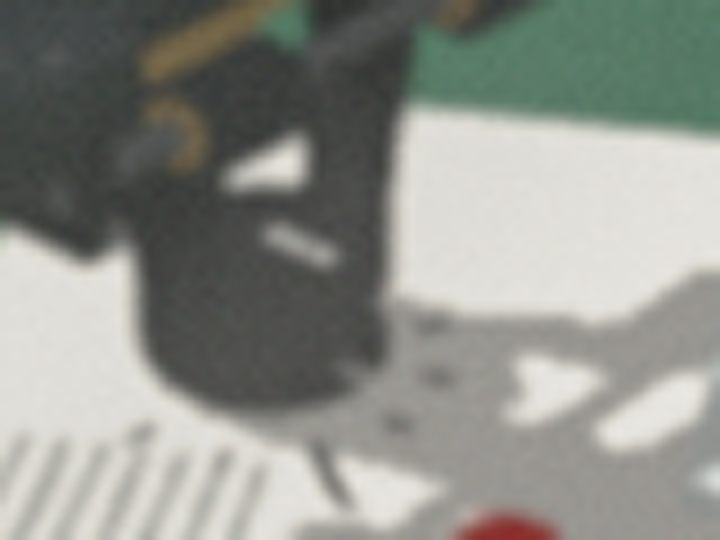

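The pointer on the skirt at (350,370) now lines up with mark 4 at (395,422), so one click remains.

Request:
{"name": "carry_out", "arguments": {"plan": [{"fingers": 1,"dx": 0,"dy": 0,"dz": 0,"rx": 0,"ry": 0,"rz": 0.5},{"fingers": 1,"dx": 0,"dy": 0,"dz": 0,"rx": 0,"ry": 0,"rz": 0.5},{"fingers": 1,"dx": 0,"dy": 0,"dz": 0,"rx": 0,"ry": 0,"rz": 0.5},{"fingers": 1,"dx": 0,"dy": 0,"dz": 0,"rx": 0,"ry": 0,"rz": 0.5},{"fingers": 1,"dx": 0,"dy": 0,"dz": 0,"rx": 0,"ry": 0,"rz": 0.5},{"fingers": 1,"dx": 0,"dy": 0,"dz": 0,"rx": 0,"ry": 0,"rz": 0.4},{"fingers": 1,"dx": 0,"dy": 0,"dz": 0,"rx": 0,"ry": 0,"rz": 0},{"fingers": 1,"dx": 0,"dy": 0,"dz": 0,"rx": 0,"ry": 0,"rz": 0}]}}

```text
time_s: 16.75
tool_pos: [0.5464, 0.0122, 0.0961]
tool_rot: [180.0, -0.1, 26.2]
force: [5.4, 2.6, -4.3]
grip_width: 0.0437
```

```bash
python3 - <<'E'
from h import *
r=imaging.read_camera("scene");cv2.imwrite("pics/scene10.png",cv2.resize(r["color"][150:210,210:290][:,:,::-1],None,fx=9,fy=9,interpolation=2))
o=sensors.get_obs();print(o['tool_pos'],o['tool_rot'],o['force'],o['qpos'],o['grip_width'])
E
```

```text
[0.54642634 0.01213823 0.09612246] [ 1.79976214e+02 -1.41960482e-01  2.61839983e+01] [ 5.4601342   2.86064187 -4.53395683] [-40.83699635  13.71188383  41.61052161 108.0390082  -10.32848288
  61.87355129 -58.97514146] 0.04338613872470067
```

View pics/scene10.png

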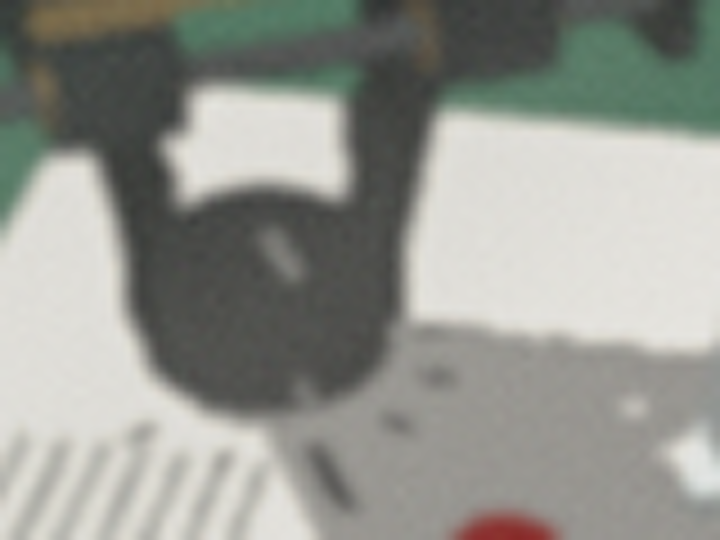

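The pointer is in line with the long mark. I'll release, lift, and shut the fingers above the dial.

Request:
{"name": "carry_out", "arguments": {"plan": [{"fingers": -0.4,"dx": 0,"dy": 0,"dz": 0,"rx": 0,"ry": 0,"rz": 0},{"fingers": -0.4,"dx": 0,"dy": 0,"dz": 0,"rx": 0,"ry": 0,"rz": 0},{"fingers": -0.4,"dx": 0,"dy": 0,"dz": 0,"rx": 0,"ry": 0,"rz": 0},{"fingers": -0.4,"dx": 0,"dy": 0,"dz": 0,"rx": 0,"ry": 0,"rz": 0},{"fingers": -0.4,"dx": 0,"dy": 0,"dz": -1,"rx": 0,"ry": 0,"rz": 0},{"fingers": -0.4,"dx": 0,"dy": 0,"dz": -0.8,"rx": 0,"ry": 0,"rz": 0},{"fingers": -0.4,"dx": 0,"dy": 0,"dz": 0,"rx": 0,"ry": 0,"rz": 0}]}}

```text
time_s: 17.68
tool_pos: [0.5468, 0.0117, 0.1517]
tool_rot: [180.0, -0.2, 26.1]
force: [-0.2, 0.8, -0.8]
grip_width: 0.0609
```

Request:
{"name": "carry_out", "arguments": {"plan": [{"fingers": 1,"dx": 0,"dy": 0,"dz": 0,"rx": 0,"ry": 0,"rz": 0},{"fingers": 1,"dx": 0,"dy": 0,"dz": 0,"rx": 0,"ry": 0,"rz": 0},{"fingers": 1,"dx": 0,"dy": 0,"dz": 0,"rx": 0,"ry": 0,"rz": 0},{"fingers": 1,"dx": 0,"dy": 0,"dz": 0,"rx": 0,"ry": 0,"rz": 0},{"fingers": 1,"dx": 0,"dy": 0,"dz": 0,"rx": 0,"ry": 0,"rz": 0},{"fingers": 1,"dx": 0,"dy": 0,"dz": 0,"rx": 0,"ry": 0,"rz": 0},{"fingers": 1,"dx": 0,"dy": 0,"dz": 0,"rx": 0,"ry": 0,"rz": 0},{"fingers": 1,"dx": 0,"dy": 0,"dz": 0,"rx": 0,"ry": 0,"rz": 0}]}}

```text
time_s: 18.68
tool_pos: [0.5454, 0.0117, 0.15]
tool_rot: [-180.0, -0.0, 26.0]
force: [-0.3, 0.5, 0.0]
grip_width: 0.0009
```

```bash
python3 - <<'E'
from h import *
r=imaging.read_camera("scene");cv2.imwrite("pics/scene11.png",cv2.resize(r["color"][150:210,210:290][:,:,::-1],None,fx=9,fy=9,interpolation=2))
o=sensors.get_obs();print(o['tool_pos'],o['tool_rot'],o['force'],o['grip_width'])
E
```

```text
[0.54540766 0.01171947 0.15000549] [-1.79998454e+02 -8.44358620e-03  2.60496078e+01] [0.49286076 1.20783893 0.09571441] 0.0006299713439325278
```

View pics/scene11.png

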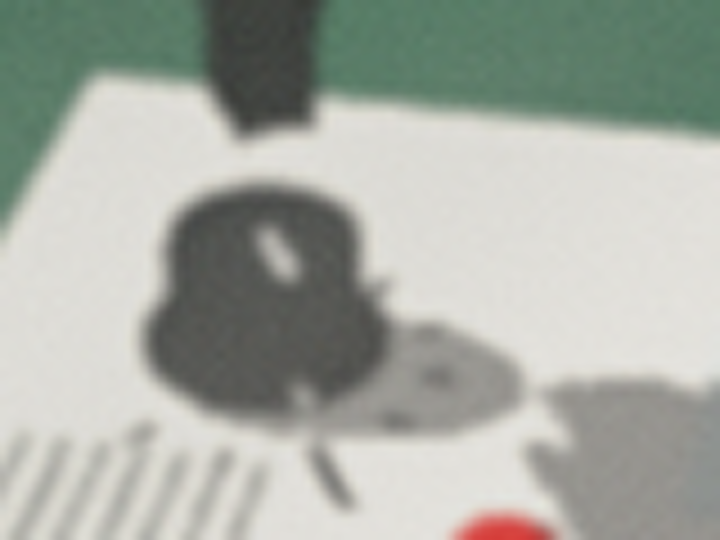

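The dial rests on the long mark with the fingers clear of it. Now I'll press it.

Request:
{"name": "carry_out", "arguments": {"plan": [{"fingers": 1,"dx": 0,"dy": -0.03,"dz": 0.5,"rx": 0,"ry": 0,"rz": 0},{"fingers": 1,"dx": 0,"dy": 0,"dz": 0.3,"rx": 0,"ry": 0,"rz": 0},{"fingers": 1,"dx": 0,"dy": 0,"dz": 0.1,"rx": 0,"ry": 0,"rz": 0},{"fingers": 1,"dx": 0,"dy": 0,"dz": 0.06,"rx": 0,"ry": 0,"rz": 0},{"fingers": 1,"dx": 0,"dy": 0,"dz": 0,"rx": 0,"ry": 0,"rz": 0}]}}

```text
time_s: 19.35
tool_pos: [0.5451, 0.0125, 0.1212]
tool_rot: [180.0, -0.0, 26.0]
force: [-0.1, 0.4, -0.1]
grip_width: 0.0009
```

Request:
{"name": "carry_out", "arguments": {"plan": [{"fingers": 1,"dx": 0,"dy": 0,"dz": 0.05,"rx": 0,"ry": 0,"rz": 0},{"fingers": 1,"dx": 0,"dy": 0,"dz": 0.05,"rx": 0,"ry": 0,"rz": 0},{"fingers": 1,"dx": 0,"dy": 0,"dz": 0,"rx": 0,"ry": 0,"rz": 0}]}}

```text
time_s: 19.73
tool_pos: [0.5454, 0.0125, 0.1188]
tool_rot: [180.0, -0.1, 26.0]
force: [-1.0, 1.3, 4.9]
grip_width: 0.0004
```

Request:
{"name": "carry_out", "arguments": {"plan": [{"fingers": 1,"dx": 0,"dy": 0,"dz": 0.05,"rx": 0,"ry": 0,"rz": 0},{"fingers": 1,"dx": 0,"dy": 0,"dz": 0.05,"rx": 0,"ry": 0,"rz": 0},{"fingers": 1,"dx": 0,"dy": 0,"dz": 0,"rx": 0,"ry": 0,"rz": 0}]}}

```text
time_s: 20.1
tool_pos: [0.5456, 0.0126, 0.1173]
tool_rot: [-180.0, -0.1, 26.0]
force: [-5.3, 0.8, 13.8]
grip_width: 0.0007
```

Request:
{"name": "carry_out", "arguments": {"plan": [{"fingers": 1,"dx": 0,"dy": 0,"dz": 0.03,"rx": 0,"ry": 0,"rz": 0},{"fingers": 1,"dx": 0,"dy": 0,"dz": 0,"rx": 0,"ry": 0,"rz": 0}]}}

```text
time_s: 20.35
tool_pos: [0.5457, 0.0126, 0.1172]
tool_rot: [-179.9, -0.1, 26.0]
force: [-6.5, -0.3, 21.1]
grip_width: 0.0004
```

The dial is fully in: z has stopped at 0.117, which is 3 mm down, and the force rises steeply to 21 N. Now I'll lift off.

Request:
{"name": "carry_out", "arguments": {"plan": [{"fingers": 1,"dx": 0,"dy": 0,"dz": -0.15,"rx": 0,"ry": 0,"rz": 0},{"fingers": 1,"dx": 0,"dy": 0,"dz": -0.25,"rx": 0,"ry": 0,"rz": 0},{"fingers": 1,"dx": 0,"dy": 0,"dz": -1,"rx": 0,"ry": 0,"rz": 0},{"fingers": 1,"dx": 0,"dy": 0,"dz": -1,"rx": 0,"ry": 0,"rz": 0},{"fingers": 1,"dx": -1,"dy": 0,"dz": -1,"rx": 0,"ry": 0,"rz": 0},{"fingers": 1,"dx": -1,"dy": 0,"dz": -0.5,"rx": 0,"ry": 0,"rz": 0},{"fingers": 1,"dx": 0,"dy": 0,"dz": 0,"rx": 0,"ry": 0,"rz": 0},{"fingers": 1,"dx": 0,"dy": 0,"dz": 0,"rx": 0,"ry": 0,"rz": 0}]}}

```text
time_s: 21.35
tool_pos: [0.4912, -0.0132, 0.231]
tool_rot: [-180.0, -0.0, 26.1]
force: [-0.2, 0.5, -0.6]
grip_width: 0.0008
```

```bash
python3 - <<'E'
from h import *
r=imaging.read_camera("scene");cv2.imwrite("pics/scene12.png",cv2.resize(r["color"][130:260,180:380][:,:,::-1],None,fx=4,fy=4,interpolation=2))
o=sensors.get_obs();print(o['time_s'],o['tool_pos'],o['tool_rot'],o['force'])
J=r["color"].astype(int);m=((J.max(2)<75)&(J.max(2)-J.min(2)<18)).astype(np.uint8)
k,lab,st,ce=cv2.connectedComponentsWithStats(m)
yaw=np.radians(-4.87);Rz=np.array([[np.cos(yaw),-np.sin(yaw)],[np.sin(yaw),np.cos(yaw)]])
E
```

```text
21.4 [ 0.4911822  -0.01318981  0.23067013] [-1.79995158e+02  3.49356056e-02  2.60899218e+01] [ 0.28235588 -0.66542023  0.58830291]
```

View pics/scene12.png

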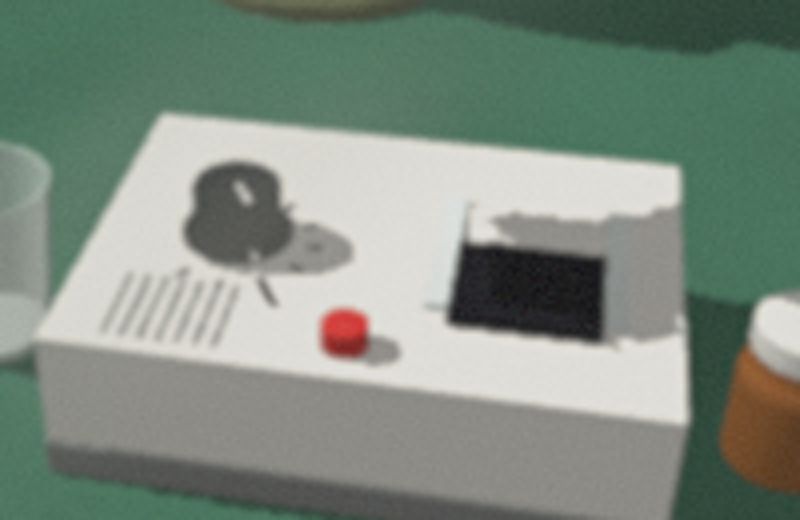

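The shield is shut. The pointer at (255,258) points at the long mark at (265,290), and the dial has sprung back out. The cap, beaker and jar have not moved, and the arm is clear of everything.

```bash
python3 -c "
from cell import ticket
print(ticket.sign_off())"
```

```text
the job is handed in; nothing more can be done
None
```

The photometer is set as asked, and I handed the job in after about 21.4 s of the 72 s allowed.

- **Shield:** I pushed it by its tab until it stopped moving. The highest reading was about 12 N, against the 25 N limit. The last picture shows the plate fully over the well.
- **Dial:** I turned it five clicks clockwise from notch 0 in one grip at 14 N a finger, one notch at a time. After the last click, and again after release, the pointer lined up with the long mark. I saw no overshoot.
- **Press:** I pressed the dial in only once it stood on the mark. The fingertips went down about 3 mm to a hard stop, and the push peaked near 22 N. That is more than the 8–15 N suggested but under the 40 N limit. The dial then sprang back out, with the pointer still on the mark.
- **Surroundings:** In the last picture the cap, and the parts of the beaker and jar in view, are where they were. The arm is clear at z = 0.23 m with no contact force.

**Checks that disagreed:** The scene camera showed points about 2 px lower than the calibration predicted, so I relied on the top camera for positions. The first two move calls were refused because their rows left out some keys. The arm did not move.

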